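# Stroke the sprung plungers of the rest jig

## Task

Check that none of the jig's five sprung plungers is stuck: run a fingertip gently along the curved row of domed caps, beginning at the end with the upright post and finishing at the end with the low square block, so that each cap in turn dips clearly and springs back. Press only part-way, never driving a cap right down to its stop, and leave everything else as it lies; lift the hand clear when done.

Things in the scene. Friction and masses are not known exactly. Their poses are not given: they have to be found in the camera images.
- jig: fixed aluminium plate 130 x 310 x 14 mm on low feet (top face 18 mm above the desk) with five sprung plungers in a curved row. Origin: centre of its underside; y along its long side, z up. Cap centres 1 to 5 at (x, y) = (-11, -81), (13, -44), (22, 0), (13, 44), (-11, 81) mm; free cap tops 60 mm above the desk. Collars 25 mm in diameter below the caps reach 34 mm above the desk
- post: upright dark steel post, 16 mm diameter, standing on the plate next to one end of the row of plungers (either end), about 54 mm beside that end cap's centre; its top is 76 mm above the desk. Origin: centre of its foot, on the plate. It marks the end to start from
- block: low dark square block 26 x 26 x 15 mm on the plate near the other end of the row, where the stroke finishes. Origin: centre of its underside
- cap_1 (a point): top centre of the domed, smooth and slippery bare-steel cap of plunger 1 (cap 32 mm diameter; dome of 20 mm radius, 8 mm high); it moves down with the plunger. Plungers are numbered along the row from the jig's -y end to its +y end
- plunger_1 (a joint): how far this plunger is pressed down, m: 0 free, 0.012 at its stop; soft spring, about 0.5 N at first touch and 5.3 N at the stop; springs back by itself. The cap is slippery, so closed fingertips held some 3 to 7 mm below the free cap tops glide sideways over one cap after the other
- cap_2 (a point): top centre of the domed, smooth and slippery bare-steel cap of plunger 2 (cap 32 mm diameter; dome of 20 mm radius, 8 mm high); it moves down with the plunger. Plungers are numbered along the row from the jig's -y end to its +y end
- plunger_2 (a joint): how far this plunger is pressed down, m: 0 free, 0.012 at its stop; soft spring, about 0.5 N at first touch and 5.3 N at the stop; springs back by itself. The cap is slippery, so closed fingertips held some 3 to 7 mm below the free cap tops glide sideways over one cap after the other
- cap_3 (a point): top centre of the domed, smooth and slippery bare-steel cap of plunger 3 (cap 32 mm diameter; dome of 20 mm radius, 8 mm high); it moves down with the plunger. Plungers are numbered along the row from the jig's -y end to its +y end
- plunger_3 (a joint): how far this plunger is pressed down, m: 0 free, 0.012 at its stop; soft spring, about 0.5 N at first touch and 5.3 N at the stop; springs back by itself. The cap is slippery, so closed fingertips held some 3 to 7 mm below the free cap tops glide sideways over one cap after the other
- cap_4 (a point): top centre of the domed, smooth and slippery bare-steel cap of plunger 4 (cap 32 mm diameter; dome of 20 mm radius, 8 mm high); it moves down with the plunger. Plungers are numbered along the row from the jig's -y end to its +y end
- plunger_4 (a joint): how far this plunger is pressed down, m: 0 free, 0.012 at its stop; soft spring, about 0.5 N at first touch and 5.3 N at the stop; springs back by itself. The cap is slippery, so closed fingertips held some 3 to 7 mm below the free cap tops glide sideways over one cap after the other
- cap_5 (a point): top centre of the domed, smooth and slippery bare-steel cap of plunger 5 (cap 32 mm diameter; dome of 20 mm radius, 8 mm high); it moves down with the plunger. Plungers are numbered along the row from the jig's -y end to its +y end
- plunger_5 (a joint): how far this plunger is pressed down, m: 0 free, 0.012 at its stop; soft spring, about 0.5 N at first touch and 5.3 N at the stop; springs back by itself. The cap is slippery, so closed fingertips held some 3 to 7 mm below the free cap tops glide sideways over one cap after the other
- spoke_key: red round spoke key, 36 mm diameter, 10 mm high, lying loose on the jig's plate inside the curve; a bystander, leave it alone. Origin: centre of its underside
- hex_key: dark hex key 29 x 94 x 8 mm lying behind the jig; a bystander, leave it alone. Origin: centre of its underside
- brake_pad: black brake pad 30 x 52 x 12 mm lying in front of the jig; a bystander, leave it alone. Origin: centre of its underside
- spanner: small spanner 21 x 129 x 6 mm; a bystander, leave it alone. Origin: centre of its underside
- tape_roll: roll of black tape, 104 mm diameter, 24 mm high; a bystander, leave it alone. Origin: centre of its underside
- oiler: white oil bottle 43 mm diameter, 142 mm tall; a bystander, leave it alone. Origin: centre of its underside
- cassette: five-sprocket cassette, 109 mm diameter, 24 mm high; a bystander, leave it alone. Origin: centre of its underside

How it is judged:
On the way, in this order (a step that is already met when the one before it is completed fails the run):
1. the first plunger counted from the post is stroked down at least 2.5 mm by the fingers (((horizontal distance between post and cap_1 below 0.1 m and value of joint plunger_1 above 0.0025 m and contact force between the fingers and plunger_1 above 0.2 N) or (horizontal distance between post and cap_5 below 0.1 m and value of joint plunger_5 above 0.0025 m and contact force between the fingers and plunger_5 above 0.2 N))), for 0.04 s.
2. the second plunger counted from the post is stroked down at least 2.5 mm by the fingers (((horizontal distance between post and cap_1 below 0.1 m and value of joint plunger_2 above 0.0025 m and contact force between the fingers and plunger_2 above 0.2 N) or (horizontal distance between post and cap_5 below 0.1 m and value of joint plunger_4 above 0.0025 m and contact force between the fingers and plunger_4 above 0.2 N))), for 0.04 s.
3. the third plunger counted from the post is stroked down at least 2.5 mm by the fingers (((horizontal distance between post and cap_1 below 0.1 m and value of joint plunger_3 above 0.0025 m and contact force between the fingers and plunger_3 above 0.2 N) or (horizontal distance between post and cap_5 below 0.1 m and value of joint plunger_3 above 0.0025 m and contact force between the fingers and plunger_3 above 0.2 N))), for 0.04 s.
4. the fourth plunger counted from the post is stroked down at least 2.5 mm by the fingers (((horizontal distance between post and cap_1 below 0.1 m and value of joint plunger_4 above 0.0025 m and contact force between the fingers and plunger_4 above 0.2 N) or (horizontal distance between post and cap_5 below 0.1 m and value of joint plunger_2 above 0.0025 m and contact force between the fingers and plunger_2 above 0.2 N))), for 0.04 s.
5. the last plunger counted from the post is stroked down at least 2.5 mm by the fingers (((horizontal distance between post and cap_1 below 0.1 m and value of joint plunger_5 above 0.0025 m and contact force between the fingers and plunger_5 above 0.2 N) or (horizontal distance between post and cap_5 below 0.1 m and value of joint plunger_1 above 0.0025 m and contact force between the fingers and plunger_1 above 0.2 N))), for 0.04 s.
At the end, for the whole second after the job is handed in: all five plungers were stroked in order from the post to the block, all have sprung back to within 1 mm of their free height, and every bystander lies at rest within 15 mm of where it was (value of joint each of plunger_1, plunger_2, plunger_3, plunger_4, plunger_5 below 0.001 m and linear speed of each of spoke_key, hex_key, brake_pad, spanner, tape_roll, oiler, cassette below 0.01 m/s and distance of each of spoke_key, hex_key, brake_pad, spanner, tape_roll, oiler, cassette from where it was at the start of the episode below 0.015 m); the robot touches nothing.
It fails at once if a plunger is driven down to its stop (pressed more than 10.8 mm of its 12 mm) (value of joint any of plunger_1, plunger_2, plunger_3, plunger_4, plunger_5 above 0.0108 m).
It fails at once if the jig, its plungers or its post are pushed hard (more than 20 N) (contact force between any of the arm, the fingers and jig above 20 N or contact force between any of the arm, the fingers and post above 20 N or contact force between any of the arm, the fingers and block above 20 N).
It fails at once if a bystander is moved more than 15 mm or lifted (distance of any of spoke_key, hex_key, brake_pad, spanner, tape_roll, oiler, cassette from where it was at the start of the episode above 0.015 m).
It also fails if it takes over 42 s, if anything falls off the work surface, if the arm or the gripper's body presses on something with over 40 N, if the wrist force passes 120 N, or if a joint passes its speed limit or range.

## Robot

A 6-joint arm with a two-finger parallel gripper is mounted at the origin on a cart in front of the work surface, level with it; the furniture and walls round the work are solid. World frame = base frame: x ahead of the robot, y to its left, z up, the work surface at z = 0. Lengths are in m, angles in rad, forces in N, time in s.
With the tool pointing down it reaches from about 0.425 to 1.125 m from the base axis. Payload 14.9 kg.
Tool frame: the origin (TCP) lies at the very end of the fingers, on their centre line; the grasp point (between the pads) lies 19 mm behind it; y points along the fingers, x is the direction in which the jaws open and shut, and the axes are right-handed (so a half turn about y gives the same grasp; the last joint's range is limited). The gripper opens to 91 mm and grips with 3 to 60 N. Pads are 32 mm wide; open, the fingers measure 118 mm over their backs; the gripper's body (76 mm by 178 mm) begins 60 mm behind the grasp point.
Start: joints at [1.067, 0.379, 1.734, -0, 1.028, -0.033], TCP at [0.318, 0.624, 0.214] pointing down, gripper open.
Joint ranges: [-2.77, 2.77], [-0.74, 2.19], [0, 2.66], [-1.06, 4.2], [0.31, 2.87], [-3.08, 3.08]. Speed limits (rad/s): [1.89, 1.89, 2.39, 3.14, 3.14, 3.14].

## Interface

Orientations are given as a rotation vector (axis times angle).
In Python, from cell import sense, imaging, ticket gives the robot as it stands.
- The arm moves only by the tool apply_moves, never from a script. Its argument "targets" is a list of rows, each a list of 3 entries, a list of its own where there are three numbers: the closure, from 0 (fully open) to 1 (shut), then the shift along the tool's x, y, z in mm, then the turn about the tool's y in rad. In form: [[claw, [dx, dy, dz], yaw], ...]. A call has exactly 10 rows; each row shifts and turns the pose as measured when the row begins, along the tool's axes as they then stand; what a row does not reach is not made up. A row lasts 1/8 s, in which the tool goes at most 62.5 mm and 10.7 degrees, less where a joint would pass 70% of its speed; a pose out of reach is approached as far as the arm can. A call is refused whole if a number of a shift passes 62.5 or a number of a turn 0.188, either way. A call with a gripper value outside its range is refused whole. The fingers move at their own pace and stop on an object; "force" is the grip in N (left out, the last holds). Time passes only in rows, so rows that do not move let the fingers close, or fill a call up. It gives the time, the measured TCP pose, the force and the opening at its end, in the units of the state.
- sense(): the state, without advancing time (a new reading comes with each control period).
- imaging.get_image(name): name is "scene" or "top" or "wrist"; returns the picture (420x560x3 uint8, red, green, blue); there is no depth.
- imaging.camera_params(name): a dict with "K" (3x3 intrinsics, pixels), "k1" (the pictures are not rectified: a ray, as slopes to the right and down, at radius r is drawn at 1 + k1 r^2 times it, then the intrinsics apply), "world_to_cam" (4x4, takes a point from world to camera coordinates). Camera axes: x right, y down, z forward; pixel columns grow to the right and rows downward; lengths in m; the calibration is good to about 2 mm. A picture is of the moment at which its call begins: read the wrist's pose just before it. camera_params takes no time and is no camera call; for the wrist camera it gives the pose at the moment of the call.
- ticket.hand_in(): hands the job in, once; it reports no verdict.
The state is a dict: "time": time; "joint_positions": joint angles; "dq": joint speeds; "effort": joint torques, N m; "tool_pos": TCP position; "ee_rot": TCP orientation; "ft_force": force on the tool from outside, world axes, zero at the start; "wrist_torque": the same for the moment, N m; "width": finger opening in m.
Only numpy, scipy, OpenCV 4.12 (cv2) and the standard library are available. Lean on these libraries where they do the work, as an engineer would, in place of code of your own. Each camera call takes 0.05 s, during which the arm holds its last target. There are 200 camera calls.

## Working session

There is one attempt and no reset: what is moved stays moved. The work goes in short steps, Python scripts to look and compute and a tool call to move; the robot and the scene stay as the last step left them, time stands still between calls to the robot, and variables do not carry over. Pictures are saved under pics/ and viewed, about 8 in all and at most 12, crops included, and the job is handed in when it is done.

Besides the shell and the picture viewer there is one more tool, called by a JSON object that holds its "method" and its "body", one argument or row to a line. apply_moves: Moves the arm, as the interface text tells. Its arguments: {"type":"object","properties":{"targets":{"type":"array"},"force":{"type":"number"}},"required":["targets"]}

```bash
mkdir -p pics
python3 - <<'E'
from cell import sense, imaging
import cv2
s=sense();print(s)
for n in("top","scene"):
    im=imaging.get_image(n);cv2.imwrite(f"pics/{n}0.png",im[:,:,::-1]);p=imaging.camera_params(n);print(n,p)
E
```

```text
{'time': 0.0, 'joint_positions': array([ 1.06664505e+00,  3.79468180e-01,  1.73477872e+00, -1.49695932e-05,
        1.02847380e+00, -3.33277389e-02]), 'dq': array([-4.16872467e-04,  5.36908145e-05, -2.26820904e-03,  1.04255499e-03,
       -1.46035499e-03,  9.19508900e-04]), 'effort': array([-3.11866715e-03, -7.63739419e+01, -4.34373772e+01,  6.48811762e-02,
        4.25073376e-02, -9.53503695e-05]), 'tool_pos': array([0.31736829, 0.62347659, 0.21324758]), 'ee_rot': array([-1.39646142, -0.85507592,  0.8566716 ]), 'ft_force': array([ 0.48179847,  0.05166058, -0.41589693]), 'wrist_torque': array([-0.03331163, -0.01325847, -0.00577934]), 'width': 0.09120974536641935}
top {'K': array([[497.31014806,   0.        , 273.43544868],
       [  0.        , 497.31014806, 208.6989769 ],
       [  0.        ,   0.        ,   1.        ]]), 'k1': 0.013381408652352737, 'world_to_cam': array([[-0.12995583, -0.99150921, -0.00458004,  0.08818364],
       [-0.95244783,  0.12611738, -0.27737616,  0.59001886],
       [ 0.27559863, -0.0316844 , -0.96075048,  1.09342797],
       [ 0.        ,  0.        ,  0.        ,  1.        ]])}
scene {'K': array([[524.02680719,   0.        , 278.45065846],
       [  0.        , 524.02680719, 199.58619231],
       [  0.        ,   0.        ,   1.        ]]), 'k1': -0.019419888008837538, 'world_to_cam': array([[ 0.65019228, -0.75975701,  0.00439139, -0.38362447],
       [-0.4633317 , -0.40108203, -0.79022588,  0.34618375],
       [ 0.60214096,  0.5117641 , -0.61279995,  1.25287175],
       [ 0.        ,  0.        ,  0.        ,  1.        ]])}
```

View pics/top0.png

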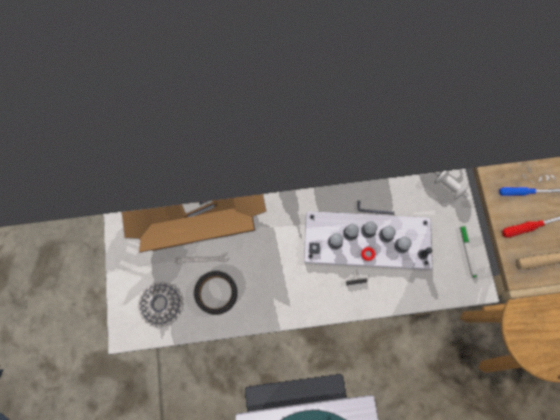

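View pics/scene0.png

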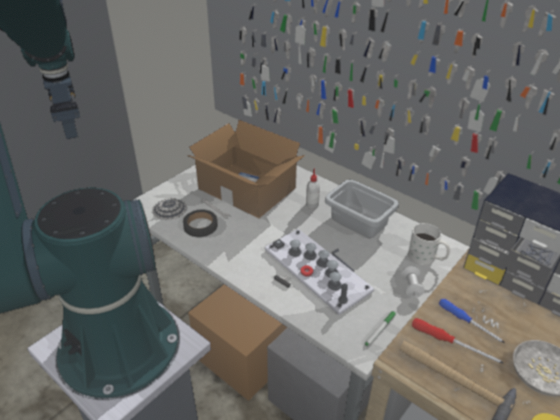

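Run:
```python
import cv2
a=cv2.imread("pics/top0.png")[200:280,295:445];cv2.imwrite("pics/c1.png",cv2.resize(a,None,fx=5,fy=5,interpolation=cv2.INTER_CUBIC))
```

```text
(no output)
```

View pics/c1.png

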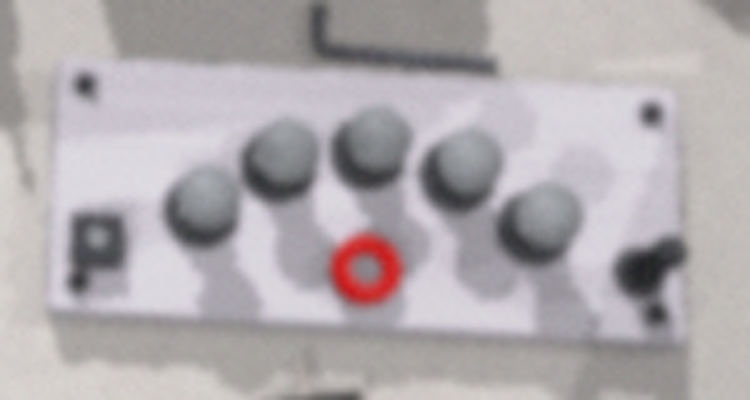

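```bash
cat > h.py <<'E'
import numpy as np, cv2
from cell import sense, imaging
from scipy.optimize import least_squares
from scipy.spatial.transform import Rotation as R
CAPS=np.array([(-11,-81),(13,-44),(22,0),(13,44),(-11,81)])/1e3
def proj(P,p):
    P=np.atleast_2d(P); M=p["world_to_cam"]; c=P@M[:3,:3].T+M[:3,3]
    s=c[:,:2]/c[:,2:]; s=s*(1+p["k1"]*(s**2).sum(1,keepdims=True))
    return s@p["K"][:2,:2].T+p["K"][:2,2]
def model(q,pts):  # pts x,y jig, z world
    c,s=np.cos(q[2]),np.sin(q[2]); pts=np.asarray(pts)
    return np.c_[q[0]+c*pts[:,0]-s*pts[:,1], q[1]+s*pts[:,0]+c*pts[:,1], pts[:,2]]
def fit(pts,px,p,q0):
    f=lambda q:(proj(model(q,pts),p)-px).ravel()
    r=least_squares(f,q0); print("pose",r.x.round(4),"res px\n",r.fun.reshape(-1,2).round(1)); return r.x
E
python3 - <<'E'
from h import *
p=imaging.camera_params("top")
u=np.array([(543,217),(465,165),(373,142),(283,152),(204,198),(677,90),(58,60)],float)
px=(u+.5)/5-.5+[295,200]
pts=np.r_[np.c_[CAPS,[.054]*5],[(.065,-.155,.018),(.065,.155,.018)]]
q=fit(pts,px,p,[.6,-.1,0])
print(model(q,np.c_[CAPS,[.06]*5]).round(3))
print(model(q,[(-.011,-.135,.076)]))
s=sense();r=R.from_rotvec(s["ee_rot"]);print(r.as_matrix().round(3),s["time"])
w=imaging.camera_params("wrist");M=w["world_to_cam"];C=-M[:3,:3].T@M[:3,3]
print("cam in tool",r.inv().apply(C-s["tool_pos"]),(M[:3,:3]@r.as_matrix()).round(3),w["K"])
E
```

```text
pose [ 0.5059 -0.2091 -0.1886] res px
 [[ 0.6  0.1]
 [ 0.5 -0.2]
 [ 0.4 -0.3]
 [-0.   0.4]
 [ 0.1  0.1]
 [-0.3  0.3]
 [-1.3 -0.5]]
[[ 0.48  -0.287  0.06 ]
 [ 0.51  -0.255  0.06 ]
 [ 0.528 -0.213  0.06 ]
 [ 0.527 -0.168  0.06 ]
 [ 0.51  -0.127  0.06 ]]
[[ 0.469814   -0.33960473  0.076     ]]
[[ 0.454 -0.001 -0.891]
 [ 0.891 -0.001  0.454]
 [-0.001 -1.     0.   ]] 0.1
cam in tool [ 0.00109008 -0.17252659  0.07796509] [[ 1.     0.001 -0.   ]
 [-0.    -0.275 -0.961]
 [-0.001  0.961 -0.275]] [[372.6144071    0.         278.89251471]
 [  0.         372.6144071  201.15492914]
 [  0.           0.           1.        ]]
```

{"method": "apply_moves", "body": {
  "targets": [
    [1,[0,-45,0],-0.141],
    [1,[0,-45,0],-0.14],
    [1,[-40,0,-20],0],
    [1,[-55,0,-25],0],
    [1,[-55,0,-25],0],
    [1,[-55,0,-25],0],
    [1,[-55,0,-25],0],
    [1,[-55,0,-25],0],
    [1,[-55,0,-25],0],
    [1,[-55,0,-25],0]
  ],
  "force": 10
}}

```text
time: 1.35
tool_pos: [0.4338, 0.1592, 0.3047]
ee_rot: [-1.289, -1.077, 1.083]
ft_force: [0.3, 1.1, -0.9]
width: 0.0009
```

{"method": "apply_moves", "body": {
  "targets": [
    [1,[-45,0,-18],0],
    [1,[-45,0,-18],0],
    [1,[-45,0,-18],0],
    [1,[-45,0,-18],0],
    [1,[-45,0,-18],0],
    [1,[-45,0,-18],0],
    [1,[-45,20,-18],0],
    [1,[-30,20,-10],0],
    [1,[0,0,0],0],
    [1,[0,0,0],0]
  ]
}}

```text
time: 2.6
tool_pos: [0.5071, -0.2202, 0.2645]
ee_rot: [-1.291, -1.074, 1.079]
ft_force: [-0.6, 0.2, -0.1]
width: 0.0006
```

Run:
```python
from h import *
s=sense();p=imaging.camera_params("wrist");im=imaging.get_image("wrist")
m=R.from_rotvec(s["ee_rot"]).as_matrix();print(s["tool_pos"],m.round(3),s["joint_positions"].round(2),s["ft_force"].round(2))
np.savez("w1.npz",**p)
print(proj(model([.5059,-.2091,-.1886],np.r_[np.c_[CAPS,[.054]*5],[(-.011,-.135,.076)]]),p).round(0))
cv2.imwrite("pics/w1.png",cv2.resize(im[:,:,::-1],(784,588),interpolation=cv2.INTER_CUBIC))
```

```text
[ 0.50707398 -0.22020432  0.26454866] [[ 0.179 -0.001 -0.984]
 [ 0.984 -0.003  0.179]
 [-0.004 -1.     0.001]] [-0.45  0.09  2.   -0.    1.06 -1.84] [-0.6   0.15 -0.08]
[[211. 158.]
 [247. 181.]
 [289. 189.]
 [331. 181.]
 [367. 159.]
 [153. 161.]]
```

View pics/w1.png

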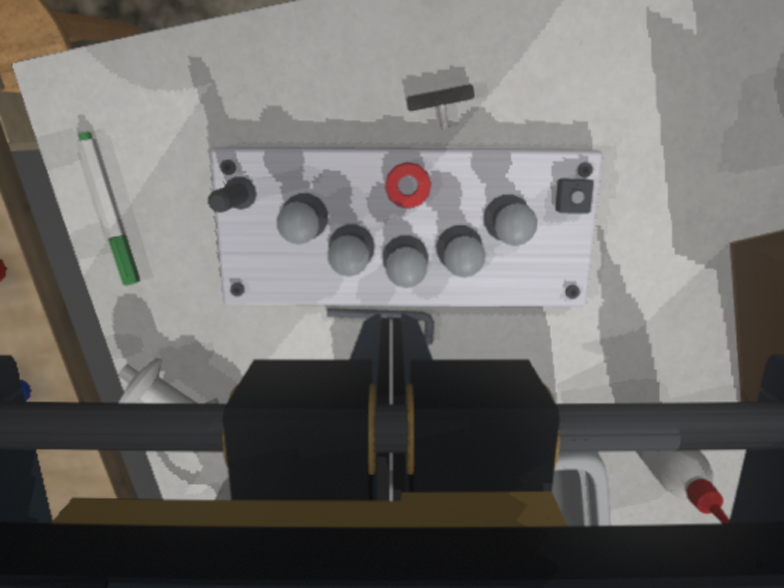

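Run:
```python
from h import *
p=dict(np.load("w1.npz")); p["k1"]=float(p["k1"])
u=np.array([(298,221),(350,253),(405,264),(463,252),(515,222),(212,150),(600,152),(224,304),(588,302)],float)
pts=np.r_[np.c_[CAPS,[.054]*5],[(-.065,-.155,.018),(-.065,.155,.018),(.065,-.155,.018),(.065,.155,.018)]]
px=(u+.5)/1.4-.5
q=fit(pts,px,p,[.506,-.209,-.19]); q5=fit(pts[:5],px[:5],p,q)
s=sense();r=R.from_rotvec(s["ee_rot"]);
for Q in(q,q5):
  w=model(Q,np.c_[CAPS,[.055]*5]);print(w.round(4));print((r.inv().apply(w-s["tool_pos"])*1e3).round(1))
```

```text
pose [ 0.5064 -0.208  -0.1787] res px
 [[-0.4  1.1]
 [-1.4  0.8]
 [ 1.   1.2]
 [ 1.4  1.5]
 [ 0.7  0.4]
 [-2.6 -2.2]
 [ 2.7 -3.7]
 [-1.   0.3]
 [-0.4  1.8]]
pose [ 0.5054 -0.2081 -0.1812] res px
 [[-0.7 -0.1]
 [-1.7 -0.3]
 [ 0.7  0.3]
 [ 1.1  0.7]
 [ 0.5 -0.4]]
[[ 0.4812 -0.2858  0.055 ]
 [ 0.5114 -0.2536  0.055 ]
 [ 0.528  -0.2119  0.055 ]
 [ 0.527  -0.167   0.055 ]
 [ 0.51   -0.1263  0.055 ]]
[[-68.5 209.9  13.7]
 [-31.5 209.7 -10.3]
 [ 12.5 209.6 -19.3]
 [ 56.5 209.4 -10.2]
 [ 93.5 209.3  13.8]]
[[ 0.48   -0.2858  0.055 ]
 [ 0.5102 -0.2537  0.055 ]
 [ 0.527  -0.212   0.055 ]
 [ 0.5261 -0.1671  0.055 ]
 [ 0.5091 -0.1264  0.055 ]]
[[-68.7 209.9  14.9]
 [-31.8 209.7  -9.2]
 [ 12.2 209.6 -18.3]
 [ 56.2 209.4  -9.3]
 [ 93.3 209.3  14.6]]
```

{"method": "apply_moves", "body": {
  "targets": [
    [1,[-35,0,7],0],
    [1,[-33,0,7],0],
    [1,[0,40,0],0],
    [1,[0,40,0],0],
    [1,[0,40,0],0],
    [1,[0,30,0],0],
    [1,[0,20,0],0],
    [1,[0,0,0],0],
    [1,[0,0,0],0],
    [1,[0,0,0],0]
  ]
}}

```text
time: 3.9
tool_pos: [0.4865, -0.2812, 0.0996]
ee_rot: [-1.299, -1.088, 1.085]
ft_force: [0.2, -0.9, 0.2]
width: 0.0005
```

```bash
cat > st.py <<'E'
from h import *
s=sense();r=R.from_rotvec(s["ee_rot"]);Q=[.5057,-.2083,-.182]
w=model(Q,np.c_[CAPS,[.055]*5]);print(s["time"],s["tool_pos"].round(4),s["ft_force"].round(2));print((r.inv().apply(w-s["tool_pos"])*1e3).round(1))
E
python3 st.py
```

```text
3.9 [ 0.4865 -0.2812  0.0996] [ 0.17 -0.89  0.21]
[[ -5.4  44.6   5.9]
 [ 31.2  44.6 -18.6]
 [ 75.1  44.3 -28.2]
 [119.2  43.9 -19.8]
 [156.6  43.3   3.7]]
```

{"method": "apply_moves", "body": {
  "targets": [
    [1,[-5,10,6],0],
    [1,[-1,10,0],0],
    [1,[0,8,0],0],
    [1,[0,5,0],0],
    [1,[0,3,0],0],
    [1,[0,2,0],0],
    [1,[0,2,0],0],
    [1,[0,0,0],0],
    [1,[0,0,0],0],
    [1,[0,0,0],0]
  ]
}}

```text
time: 5.15
tool_pos: [0.4802, -0.2874, 0.0581]
ee_rot: [-1.301, -1.088, 1.085]
ft_force: [-0.9, 0.4, 1.0]
width: 0.001
```

```bash
python3 st.py
```

```text
5.15 [ 0.4802 -0.2874  0.0581] [-0.94  0.43  1.  ]
[[  1.4   3.1   0.2]
 [ 38.1   3.1 -24.3]
 [ 82.    2.9 -33.9]
 [126.1   2.3 -25.4]
 [163.4   1.7  -1.9]]
```

{"method": "apply_moves", "body": {
  "targets": [
    [1,[0,1.5,0],0],
    [1,[0,1.5,0],0],
    [1,[0,1,0],0],
    [1,[0,0,0],0],
    [1,[0,0,0],0],
    [1,[0,0,0],0],
    [1,[0,0,0],0],
    [1,[0,0,0],0],
    [1,[0,0,0],0],
    [1,[0,0,0],0]
  ]
}}

```text
time: 6.4
tool_pos: [0.4804, -0.2874, 0.0542]
ee_rot: [-1.301, -1.089, 1.085]
ft_force: [-1.0, -0.3, 2.4]
width: 0.0004
```

```bash
python3 st.py; python3 -c "
from h import *
for i in range(4): imaging.get_image('wrist'); print(sense()['ft_force'].round(2),sense()['tool_pos'].round(4))"
```

```text
6.4 [ 0.4804 -0.2874  0.0542] [-0.97 -0.25  2.38]
[[  1.4  -0.8   0.4]
 [ 38.1  -0.8 -24.1]
 [ 82.   -1.1 -33.7]
 [126.1  -1.6 -25.3]
 [163.4  -2.3  -1.8]]
[-1.14  0.32  2.8 ] [ 0.4804 -0.2874  0.0542]
[-1.01  0.18  2.1 ] [ 0.4803 -0.2874  0.0542]
[-0.67  0.5   3.03] [ 0.4804 -0.2874  0.0542]
[-0.31  0.57  3.51] [ 0.4804 -0.2874  0.0542]
```

{"method": "apply_moves", "body": {
  "targets": [
    [1,[4,0,-2.5],0],
    [1,[4,0,-2.5],0],
    [1,[4,0,-2.5],0],
    [1,[4,0,-2.5],0],
    [1,[4,0,-2.5],0],
    [1,[4,0,-2.5],0],
    [1,[4,0,-2.5],0],
    [1,[4,0,-2.5],0],
    [1,[4,0,-2.5],0],
    [1,[4,0,-2.5],0]
  ]
}}

```text
time: 7.85
tool_pos: [0.5143, -0.2501, 0.0544]
ee_rot: [-1.302, -1.089, 1.085]
ft_force: [-0.5, -0.9, 3.5]
width: 0.0005
```

```bash
python3 st.py
```

```text
7.85 [ 0.5143 -0.2501  0.0544] [-0.47 -0.91  3.52]
[[-41.1  -0.7  27.5]
 [ -4.4  -0.6   3. ]
 [ 39.4  -0.9  -6.6]
 [ 83.6  -1.5   1.8]
 [120.9  -2.2  25.3]]
```

{"method": "apply_moves", "body": {
  "targets": [
    [1,[4,0,-0.6],0],
    [1,[4,0,-0.6],0],
    [1,[4,0,-0.6],0],
    [1,[4,0,-0.6],0],
    [1,[4,0,-0.6],0],
    [1,[4,0,-0.6],0],
    [1,[4,0,-0.6],0],
    [1,[4,0,-0.6],0],
    [1,[4,0,-0.6],0],
    [1,[4,0,-0.6],0]
  ]
}}

```text
time: 9.1
tool_pos: [0.5279, -0.209, 0.0541]
ee_rot: [-1.303, -1.089, 1.085]
ft_force: [-0.4, -0.5, 2.8]
width: 0.0005
```

```bash
python3 st.py
```

```text
9.1 [ 0.5279 -0.209   0.0541] [-0.41 -0.51  2.85]
[[-83.9  -0.6  34.1]
 [-47.2  -0.6   9.6]
 [ -3.3  -0.8   0. ]
 [ 40.8  -1.4   8.4]
 [ 78.1  -2.1  31.9]]
```

{"method": "apply_moves", "body": {
  "targets": [
    [1,[4,0,0.8],0],
    [1,[4,-0.1,0.8],0],
    [1,[4,0,0.8],0],
    [1,[4,-0.1,0.8],0],
    [1,[4,0,0.8],0],
    [1,[4,-0.1,0.8],0],
    [1,[4,0,0.8],0],
    [1,[4,-0.1,0.8],0],
    [1,[4,0,0.8],0],
    [1,[4,0,0.8],0]
  ]
}}

```text
time: 10.35
tool_pos: [0.5268, -0.1654, 0.0541]
ee_rot: [-1.303, -1.089, 1.085]
ft_force: [-0.5, -1.1, 2.9]
width: 0.0002
```

```bash
python3 st.py
```

```text
10.35 [ 0.5268 -0.1654  0.0541] [-0.52 -1.07  2.86]
[[-1.267e+02 -1.000e-01  2.570e+01]
 [-9.000e+01 -1.000e-01  1.200e+00]
 [-4.610e+01 -4.000e-01 -8.400e+00]
 [-2.000e+00 -9.000e-01  0.000e+00]
 [ 3.530e+01 -1.700e+00  2.350e+01]]
```

{"method": "apply_moves", "body": {
  "targets": [
    [1,[3.7,0,2.4],0],
    [1,[3.7,-0.1,2.4],0],
    [1,[3.7,0,2.4],0],
    [1,[3.7,-0.1,2.4],0],
    [1,[3.7,0,2.4],0],
    [1,[3.7,-0.1,2.4],0],
    [1,[3.7,0,2.4],0],
    [1,[3.7,-0.1,2.4],0],
    [1,[3.0,0,2.0],0],
    [1,[0,0,0],0]
  ]
}}

```text
time: 11.6
tool_pos: [0.5102, -0.1268, 0.0538]
ee_rot: [-1.303, -1.09, 1.085]
ft_force: [0.6, 0.4, 3.0]
width: 0.0002
```

```bash
python3 st.py
```

```text
11.6 [ 0.5102 -0.1268  0.0538] [0.55 0.36 3.01]
[[-1.619e+02  4.000e-01  2.900e+00]
 [-1.253e+02  4.000e-01 -2.160e+01]
 [-8.140e+01  1.000e-01 -3.120e+01]
 [-3.730e+01 -4.000e-01 -2.280e+01]
 [ 1.000e-01 -1.200e+00  7.000e-01]]
```

{"method": "apply_moves", "body": {
  "targets": [
    [1,[0,0,0],0],
    [1,[0,-5,0],0],
    [1,[0,-15,0],0],
    [1,[0,-30,0],0],
    [1,[0,-40,0],0],
    [1,[0,-40,0],0],
    [1,[0,-40,0],0],
    [1,[0,-20,0],0],
    [1,[0,0,0],0],
    [1,[0,0,0],0]
  ]
}}

```text
time: 12.85
tool_pos: [0.5056, -0.1242, 0.2545]
ee_rot: [-1.303, -1.089, 1.084]
ft_force: [0.7, -0.1, -1.2]
width: 0.0003
```

Run:
```python
from h import *
print(sense()["tool_pos"],sense()["ft_force"])
im=imaging.get_image("wrist");cv2.imwrite("pics/w2.png",cv2.resize(im[:,:,::-1],(784,588)))
```

```text
[ 0.50557027 -0.12420493  0.25449659] [ 0.72068696 -0.11240737 -1.22951741]
```

View pics/w2.png

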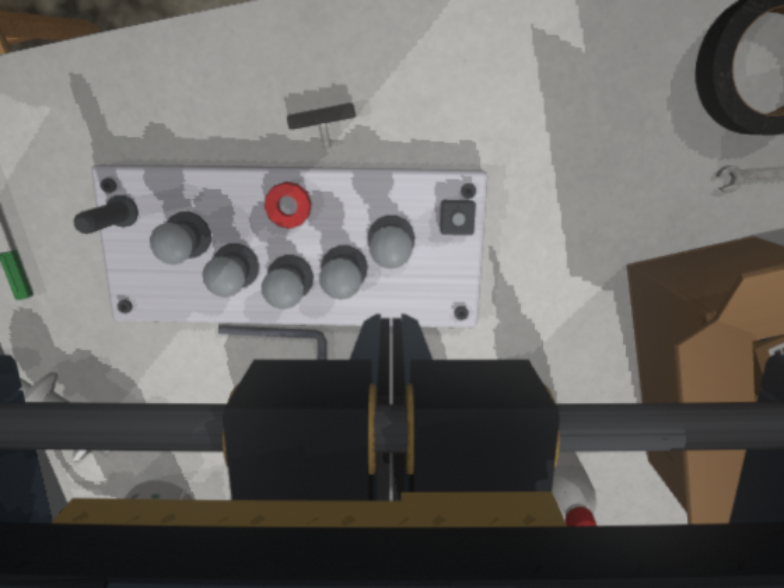

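The picture shows all five caps up, at about (175,243), (227,275), (285,287), (341,277) and (390,245). The spoke key, hex key and brake pad still lie where they were around the jig, and the hand is clear.

```bash
python3 -c "
from cell import ticket; print(ticket.hand_in())"
```

```text
the job is handed in; nothing more can be done
None
```

I ran the closed fingertips along all five caps from the post (cap 1) to the block (cap 5), lifted clear to z = 0.254 m and handed the job in at about 13 s. No verdict came back.

- **Depth and force:** The fingertips stayed at z of about 0.054 m, pressing each cap about 6 mm. The upward force read about 2.8 to 3.5 N at each cap. That fits a free spring and is well short of the stop. The plungers' travel was not read directly; it is inferred from the fingertip height and the force.
- **Path accuracy:** The overhead and wrist camera fits of the cap positions agreed to about 2 mm. At the end of each stroke the fingers were up to about 5 mm past the cap's centre (worst at cap 2).
- **Last picture:** All five caps look sprung back, and the spoke key, hex key and brake pad look undisturbed. Only parts of the tape roll, spanner and oil bottle are in view, and the cassette is not. The fingers passed well above the desk there, and no unusual force showed at the end of any move. The resting force was within about 1 N of zero.

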